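Hook the sherd basket out of the rinse tank

ROBOT

A 6-joint arm with a two-finger parallel gripper is mounted at the origin on the work surface. World frame = base frame: x ahead of the robot, y to its left, z up, the work surface at z = 0. Lengths are in m, angles in rad, forces in N, time in s.
With the tool pointing down it reaches from about 0.425 to 0.95 m from the base axis. Payload 3.5 kg.
Tool frame: the origin (TCP) lies on the centre line of the jaws, within the pads' length; the fingertips stand robot.nose_length ahead of it and the grasp point (between the pads) is the TCP (robot.nose_length is the distance from the TCP to the fingertips, in m); z points along the fingers, y is the direction in which the jaws open and shut (so a half turn about z gives the same grasp; the last joint's range is limited). The gripper opens to 85 mm and grips with 20 to 120 N. Pads are 22 mm wide; open, the fingers measure 114 mm over their backs; the gripper's body (76 mm by 85 mm) begins 54 mm behind the grasp point. The pads swing forward as they close: fully open they stand 13 mm farther back than shut.
Start: joints at [1.02, 0.286, 1.577, -0, 1.279, -0.15], TCP at [0.263, 0.622, 0.25] pointing down, gripper open.
Joint ranges: [-2.77, 2.77], [-0.9, 2.22], [0.21, 2.48], [-1.53, 4.67], [0.24, 2.81], [-2.84, 2.84]. Speed limits (rad/s): [2.79, 2.79, 3.14, 3.14, 3.14, 3.14].

INTERFACE

Orientations are given as a unit quaternion [x, y, z, w].
In Python, from plant import telemetry, imaging, workorder, robot gives the robot as it stands. The module is installed in compiled form; this text tells all that it offers.
- The arm moves only by the shell command python3 -m jog 'ROWS' [FORCE]. ROWS is JSON, a list that holds one entry, the list of rows, each a list of 5 numbers: the shift along the tool's x, y, z in cm, then the turn about the tool's z in rad, then the gripper command: -1 is shut, 1 is fully open, values between are in proportion. In form: [[[tx, ty, tz, roll, grip], ...]]. A call has exactly 8 rows; each row shifts and turns the commanded pose from where the row before left it, along the tool's axes as they then stand; what a row does not reach is not made up. A row lasts 1/12 s, in which the tool goes at most 41.7 mm and 7.16 degrees, less where a joint would pass 70% of its speed; a pose out of reach is approached as far as the arm can. A call is refused whole if a number of a shift passes 4.17 or a number of a turn 0.125, either way. A call with a gripper value outside its range is refused whole. The fingers move at their own pace and stop on an object; FORCE is the grip in N (left out, the last holds). Time passes only in rows, so rows that do not move let the fingers close, or fill a call up. It gives the time, the measured TCP pose, the force and the opening at its end, in the units of the state.
- telemetry.get_state(): the state, without advancing time (a new reading comes with each control period).
- imaging.get_image(name): name is "scene" or "top"; returns a dict with "pixels" (420x560x3 uint8, red, green, blue), "mtx" (3x3 intrinsics, pixels), "R" (3x3) and "t" (3): a world point X has camera coordinates R X + t. Camera axes: x right, y down, z forward; pixel columns grow to the right and rows downward; lengths in m; the calibration is good to about 2 mm. A picture is of the moment at which its call begins. There is no depth.
- workorder.job_done(): hands the job in, once; it reports no verdict.
The state is a dict: "time": time; "joint_positions": joint angles; "qvel": joint speeds; "effort": joint torques, N m; "tcp_pos": TCP position; "eef_rot": TCP orientation; "ft_force": force on the tool from outside, world axes, zero at the start; "moment": the same for the moment, N m; "grip_width": opening from 0.0 (shut) to 1.0 (fully open).
Only numpy, scipy, OpenCV 4.12 (cv2) and the standard library are available. Lean on these libraries where they do the work, as an engineer would, in place of code of your own. Each camera call takes 0.05 s, during which the arm holds its last target.

TASK

Take the hook rod from its stand and use it, not the hand itself, to lift the round basket of pot sherds by its handle out of the drained rinse tank (the twin tank holds a square basket of bones, which is not wanted). Stand the basket upright on the floor of the drip tray without tipping or dropping it, unhook, and hang the rod back in the fork of its stand, upright and at rest.

Things in the scene. Friction and masses are not known exactly. Their poses are not given: they have to be found in the camera images.
- hook_rod: Upright steel rod, black grip, 0.14 kg. Origin: stem axis at the hook's bottom bar's centre; z up the stem. 8 mm bar: 30 mm along +x from the origin to the tip, whose top is at z = 20 mm (22 mm gap to the stem, open above). Collar 50 x 50 mm at z = 130 to 136. Grip 22 x 22 mm, sides along x and y, z = 136 to 198: grasp near z = 172. Starts in its stand, x along the stand's within 6 degrees.
- rod_stand: Fixed dark steel stand. Origin: centre of underside on the table, z up. Level fork plate, top z = 160 mm, 8 thick, x -51 to 39, y -34 to 34; slot 28 mm wide along x, open at the +x end, closed at x = -23. Post below it at x < -33; base 10 thick. The rod's stem hangs in the slot at x = y = 0, collar on the fork, rod origin at z = 30, hook tip to +x: it lifts straight up and goes back straight down.
- basket: Round steel basket of sherds, 0.3 kg. Origin: centre of underside; z up. Rim 102 mm wide, sherds to z = 46. Stiff 6 mm wire handle in its y-z plane: slopes from z = 68 at y = +-44 to a peak, wire centre z = 100, at x = y = 0; hook it along x from either side. Hangs by its rim, underside 12 above the table, central in a fixed grey tank, inside 130 (x) by 116 (y), wall 5, rim 180 above the table.
- drip_tray: Fixed shallow grey tray, 170 x 150 mm (x, y) outside, walls 4 mm thick, rim 15 mm above the table. Origin: centre of its underside on the table, z up. The basket stands on its flat floor with its underside at z = 4 mm. Nothing standing on the work area is taller than the two tanks (180 mm) except the rod's grip (to 228 mm).
Things that resemble listed ones, but are neither listed nor needed, are in the scene too. There is more than one size of the drip_tray; the job needs the larger.

How it is judged:
On the way:
1. the round basket hangs on the hook rod, clear of the tank (height (world z) of basket above 0.175 m and contact force between hook_rod and basket above 0.5 N), for 0.1 s.
At the end, for the whole second after the job is handed in: Basket upright (10 degrees) on the tray's floor (underside within 8 mm, middle within 60 mm in x and 50 mm in y of the tray's); rod upright (10 degrees) in the fork, origin within 25 mm in x, 20 mm in y and 10 mm in height of its starting place there; both at rest (x of basket in the frame of drip_tray between -0.06 and 0.06 m and y of basket in the frame of drip_tray between -0.05 and 0.05 m and z of basket in the frame of drip_tray between -0.005 and 0.012 m and angle between each of basket, hook_rod's own z axis and vertical below 0.17 rad and x of hook_rod in the frame of rod_stand between -0.025 and 0.025 m and y of hook_rod in the frame of rod_stand between -0.02 and 0.02 m and z of hook_rod in the frame of rod_stand between 0.02 and 0.04 m and linear speed of each of basket, hook_rod below 0.03 m/s); the robot touches nothing.
It fails at once if the robot's hand or arm touches the basket (contact force between any of the fingers, the arm and basket above 1 N).
It fails at once if the basket is tipped by more than 35 degrees (angle between basket's own z axis and vertical above 0.61 rad).
It fails at once if the basket is dropped (falls or is flung faster than 1 m/s) (linear speed of basket above 1 m/s).
It also fails if it takes over 72 s, if anything falls off the work surface, if the arm or the gripper's body presses on something with over 40 N, if the wrist force passes 120 N, or if a joint passes its speed limit or range.

## Working session

There is one attempt and no reset: what is moved stays moved. The work goes in short steps, Python scripts to look and compute and a shell command to move; the robot and the scene stay as the last step left them, time stands still between calls to the robot, and variables do not carry over. Pictures are saved under pics/ and viewed, and the job is handed in when it is done.

```bash
mkdir -p pics
cat > h.py <<'E'
import numpy as np,cv2
from plant import telemetry, imaging, workorder, robot
def snap(n,f):
    d=imaging.get_image(n); cv2.imwrite('pics/'+f+'.png',d['pixels'][:,:,::-1]); np.savez('pics/'+f+'.npz',**{k:d[k] for k in('pixels','mtx','R','t')}); return d
def ld(f): return dict(np.load('pics/'+f+'.npz'))
def ray(d,u,v,z):
    r=d['R'].T@np.linalg.solve(d['mtx'],[u,v,1.]); c=-d['R'].T@d['t']; s=(z-c[2])/r[2]; return (c+s*r)
def proj(d,X):
    p=d['mtx']@(d['R']@np.array(X,float)+d['t']); return p[:2]/p[2]
def crop(f,o,x0,y0,x1,y1,s):
    im=cv2.imread('pics/'+f+'.png')[y0:y1,x0:x1]; cv2.imwrite('pics/'+o+'.png',cv2.resize(im,None,fx=s,fy=s,interpolation=cv2.INTER_CUBIC))
E
python3 - <<'E'
from h import *
for n in('scene','top'):
    d=snap(n,n+'0'); print(n,-d['R'].T@d['t'])
print(telemetry.get_state(),robot.nose_length)
E
```

```text
scene [0.96433343 0.50783403 0.98754015]
top [ 0.43275995 -0.10731317  1.37275769]
{'time': 0.1, 'joint_positions': array([ 1.02000856e+00,  2.87104554e-01,  1.57804180e+00,  2.03634275e-06,
        1.27859131e+00, -1.49964550e-01]), 'qvel': array([-0.00062896, -0.00123256, -0.00298853, -0.00224406,  0.00217944,
       -0.00041789]), 'effort': array([-1.18857174e-04, -4.07295048e+01, -2.93700206e+01, -1.74396096e-04,
        3.40724931e-03,  5.51186233e-06]), 'tcp_pos': array([0.26302531, 0.6210418 , 0.24906107]), 'eef_rot': array([ 1.99072891e-01,  9.79984099e-01, -1.00700624e-03, -3.69053042e-04]), 'ft_force': array([0.24667198, 0.66987381, 0.24108141]), 'moment': array([ 0.0273172 , -0.02559125,  0.05825372]), 'grip_width': 1.002668672505656} 0.019
```

View pics/scene0.png

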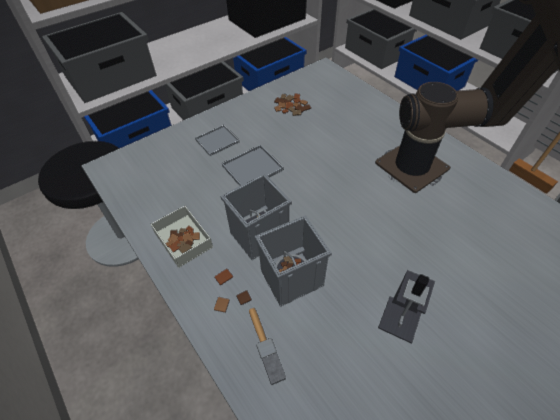

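View pics/top0.png

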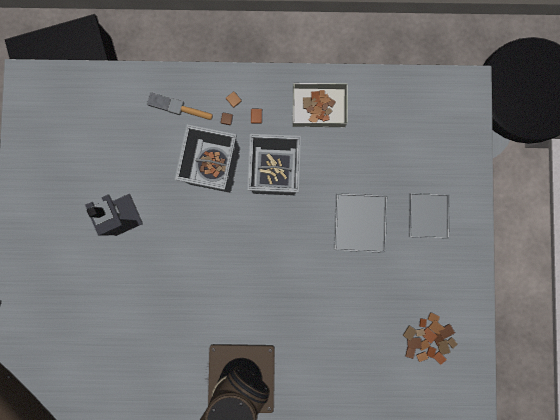

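Candidates in the top view:
- **Tanks:** (208,158) has a round basket with reddish sherds, so it fits. (273,164) has a square basket with pale bones, so it doesn't.
- **Trays:** (360,222) is larger and fits. (429,216) is smaller.
- **Stand with rod:** (114,212).

I'll confirm these in enlarged crops.

Run:
```python
from h import *
crop('top0','c1',165,110,315,210,5)
crop('top0','c2',75,180,155,250,8)
crop('top0','c3',325,180,465,265,5.6)
crop('scene0','c4',370,260,450,350,6.5)
crop('scene0','c5',215,170,335,305,4.4)
```

```text
(no output)
```

View pics/c1.png

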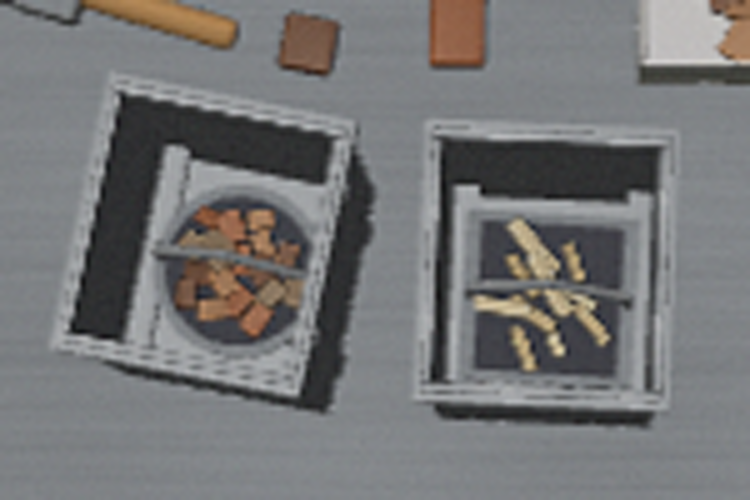

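View pics/c2.png

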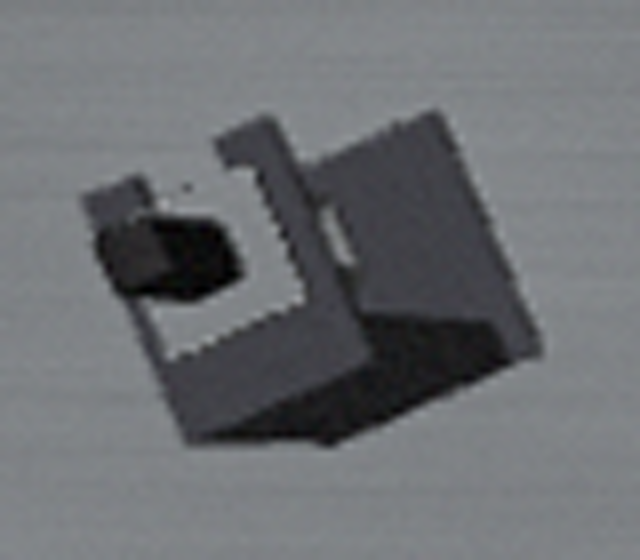

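View pics/c3.png

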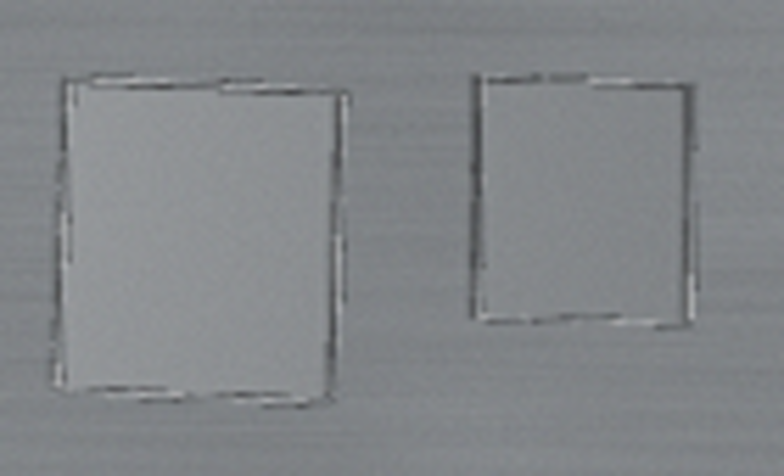

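View pics/c4.png

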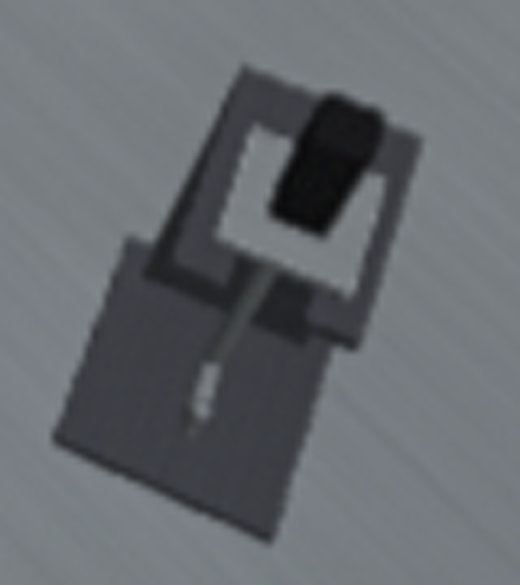

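View pics/c5.png

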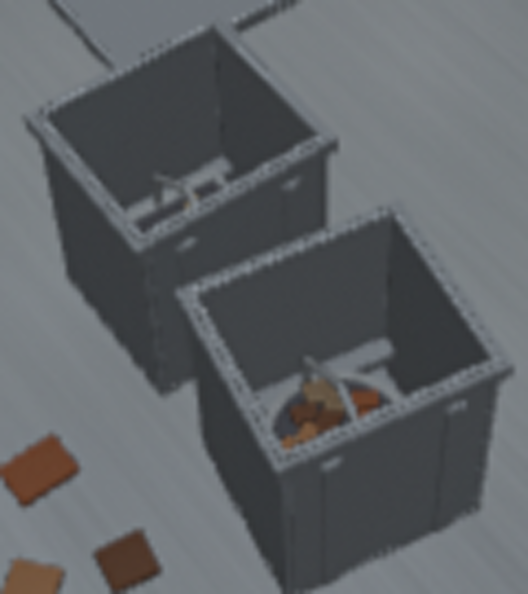

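The crops confirm the left tank (208,158) as the round sherd basket, the wider tray (360,222), and the rod in the fork with the slot opening up-left in the top view. Next I'll fit the poses.

```bash
cat > fit.py <<'E'
from h import *
from scipy.optimize import least_squares
T=ld('top0');S=ld('scene0')
def fit(obs,x0,name):
    def f(p):
        c,s=np.cos(p[2]),np.sin(p[2]); r=[]
        for d,uv,P in obs:
            X=[p[0]+c*P[0]-s*P[1],p[1]+s*P[0]+c*P[1],P[2]]
            r+=list(proj(d,X)-uv)
        return r
    o=least_squares(f,x0,loss='soft_l1'); print(name,np.round(o.x,4),'deg',round(np.degrees(o.x[2]),1),'res',np.round(o.fun,1)); return o.x
t=lambda u,v,k,a,b:(u/k+a-.5+.5/k,v/k+b-.5+.5/k)
c1=lambda u,v:t(u,v,5,165,110); c2=lambda u,v:t(u,v,8,75,180); c3=lambda u,v:t(u,v,5.6,325,180)
c4=lambda u,v:t(u,v,6.5,370,260); c5=lambda u,v:t(u,v,4.4,215,170)
F=[(-.051,.034,.16),(-.051,-.034,.16),(.039,-.034,.16),(.039,.034,.16)]
o=[(T,c2(*q),P) for q,P in zip([(190,440),(370,358),(268,114),(82,195)],F)]
o+=[(S,c4(*q),P) for q,P in zip([(422,138),(245,65),(357,348)],[F[0],F[1],F[3]])]
print(ray(T,*c2(230,280),.16))
fit(o,[.45,.3,.3],'stand'); fit(o[:4],[.45,.3,.3],'stand top only');
# collar
C=[(-.025,.025,.166),(-.025,-.025,.166),(.025,-.025,.166)]
oc=[(T,c2(*q),P) for q,P in zip([(165,360),(307,300),(245,168)],C)]
fit(oc,[.45,.3,.3],'rod(collar)')
oc+=[(S,c4(*q),P) for q,P in zip([(258,125),(218,238),(350,298),(387,172)],[C[1],C[2],(.025,.025,.166),C[0]])]
fit(oc,[.45,.3,.3],'rod both')
print('hook tip stem direction: bar visible; grip top c2', ray(T,*c2(135,258),.228), ray(S,*c4(348,128),.228))
W=[(.07,.063),(.07,-.063),(-.07,-.063),(-.07,.063)]
q=[(112,75),(357,122),(300,395),(53,347)]
cs=np.array([ray(T,*c1(*a),.18)[:2] for a in q]); print('tank corners',cs.round(4).tolist(),cs.mean(0),'sides',[np.linalg.norm(cs[i]-cs[(i+1)%4]).round(4) for i in range(4)])
qs=[(283,465),(510,370),(395,207),(180,293)]
cs2=np.array([ray(S,*c5(*a),.18)[:2] for a in qs]); print('tank scene',cs2.round(4).tolist(),cs2.mean(0))
for a in[(157,250),(232,255),(307,272)]: print('handle',ray(T,*c1(*a),.112 if a[0]==232 else .08).round(4))
q=[(63,78),(347,92),(332,400),(57,388)]
ct=np.array([ray(T,*c3(*a),.015)[:2] for a in q]); print('tray',ct.round(4).tolist(),ct.mean(0),'sides',[np.linalg.norm(ct[i]-ct[(i+1)%4]).round(4) for i in range(4)])
E
python3 fit.py
```

```text
[0.46926723 0.36314511 0.16      ]
stand [0.4756 0.3658 0.4367] deg 25.0 res [-0.3  0.4  0.8  0.1  0.5 -0.2  0.2  0.1  0.2  0.6 -0.5  0.4  0.5 -0. ]
stand top only [0.4759 0.3666 0.4409] deg 25.3 res [-0.5  0.3  0.6 -0.   0.1 -0.3 -0.1  0.1]
rod(collar) [0.4745 0.369  0.4384] deg 25.1 res [ 0.1  0.4 -0.2  0.1  0.2 -0.6]
rod both [0.4744 0.3676 0.4395] deg 25.2 res [ 0.6  0.5  0.3  0.2  0.7 -0.5 -0.4  0.2 -0.3 -0.1  1.  -0.1  0.7  1.6]
hook tip stem direction: bar visible; grip top c2 [0.47365454 0.36687978 0.228     ] [0.47613357 0.36698573 0.228     ]
tank corners [[0.7103, 0.1434], [0.6871, 0.0131], [0.5418, 0.0398], [0.5651, 0.1702]] [0.62605857 0.09159849] sides [np.float64(0.1323), np.float64(0.1478), np.float64(0.1325), np.float64(0.1477)]
tank scene [[0.7066, 0.1426], [0.5695, 0.1727], [0.5468, 0.0437], [0.6859, 0.0156]] [0.62722142 0.09364375]
handle [0.6327 0.1357 0.08  ]
handle [0.6256 0.0879 0.112 ]
handle [0.6214 0.0498 0.08  ]
tray [[0.5473, -0.2721], [0.5422, -0.4233], [0.3789, -0.4155], [0.3829, -0.2702]] [ 0.46280462 -0.34524768] sides [np.float64(0.1513), np.float64(0.1635), np.float64(0.1453), np.float64(0.1644)]
```

Fitted poses:
- **Rod and stand:** (0.4755, 0.367), yaw 25°.
- **Basket:** (0.6265, 0.092), yaw about -10°.
- **Tray:** (0.463, -0.345).

I'll grasp with the jaws along the rod's x, so tool y = rod x and tool x = rod y. First I'll turn +0.733 and rise.

```bash
cat >> h.py <<'E'
from scipy.spatial.transform import Rotation as Ro
def go(x,y,z,yaw):
    s=telemetry.get_state(); R=Ro.from_quat(s['eef_rot']).as_matrix()
    ya=np.degrees(np.arctan2(R[1,1],R[0,1])); d=R.T@(np.array([x,y,z])-s['tcp_pos'])*100
    print('t',round(s['time'],2),'tcp',s['tcp_pos'].round(4),'yaw',ya.round(2),'tilt',np.degrees(np.arccos(-R[2,2])).round(2),'w',round(s['grip_width'],3),'F',s['ft_force'].round(1),'j6',s['joint_positions'].round(2))
    print('tool cm',d.round(2),'roll',round(np.radians(ya-yaw),3))
E
python3 -m jog '[[[0,0,-0.6,0.122,1],[0,0,-0.6,0.122,1],[0,0,-0.6,0.122,1],[0,0,-0.6,0.122,1],[0,0,-0.6,0.122,1],[0,0,-0.6,0.122,1],[0,0,0,0,1],[0,0,0,0,1]]]' 60
python3 -c "
from h import *
go(.4755,.367,.29,25.2)"
```

```text
time: 0.77
tcp_pos: [0.2633, 0.6215, 0.2861]
eef_rot: [0.535, 0.845, -0.0, 0.0]
ft_force: [-1.1, -0.6, -0.5]
grip_width: 1.001
t 0.77 tcp [0.2633 0.6215 0.2861] yaw 25.28 tilt 0.0 w 1.001 F [-1.1 -0.6 -0.5] j6 [ 1.02  0.26  1.54 -0.    1.34  0.58]
tool cm [-32.07   8.32  -0.39] roll 0.001
```

```bash
python3 -m jog '[[[-2,0.5,0,0,1],[-4,1,0,0,1],[-4,1,0,0,1],[-4,1,0,0,1],[-4,1,0,0,1],[-4,1,0,0,1],[-4,1,0,0,1],[-4,1,0,0,1]]]'
python3 -m jog '[[[-2,0.8,0,0,1],[0,0,0,0,1],[0,0,0,0,1],[0,0,0,0,1],[0,0,0,0,1],[0,0,0,0,1],[0,0,0,0,1],[0,0,0,0,1]]]'
python3 -c "
from h import *
go(.4755,.367,.29,25.2)
snap('top','top1');snap('scene','scene1')"
```

```text
time: 1.43
tcp_pos: [0.459, 0.3798, 0.2855]
eef_rot: [0.535, 0.845, -0.001, -0.0]
ft_force: [0.8, 0.4, 1.2]
grip_width: 1.0
time: 2.1
tcp_pos: [0.4736, 0.3677, 0.2863]
eef_rot: [0.536, 0.844, 0.0, -0.0]
ft_force: [0.3, 0.1, -0.6]
grip_width: 1.003
t 2.1 tcp [0.4736 0.3677 0.2863] yaw 25.19 tilt 0.0 w 1.003 F [ 0.3  0.1 -0.6] j6 [0.49 0.1  1.73 0.   1.32 0.05]
tool cm [-0.14  0.15 -0.37] roll -0.0
```

```bash
python3 -m jog '[[[-0.1,0.2,1.5,0,1],[0,0,1.5,0,1],[0,0,1.5,0,1],[0,0,1.5,0,1],[0,0,1.2,0,1],[0,0,0.8,0,1],[0,0,0.4,0,1],[0,0,0,0,1]]]'
python3 -c "
from h import *
go(.4755,.367,.202,25.2)
snap('top','top2');snap('scene','scene2');crop('top2','c6',65,170,165,245,6);crop('scene2','c7',360,220,460,320,6)"
```

```text
time: 2.87
tcp_pos: [0.4761, 0.3667, 0.2014]
eef_rot: [0.537, 0.844, -0.001, -0.0]
ft_force: [0.1, -0.4, -1.0]
grip_width: 0.999
t 2.87 tcp [0.4761 0.3667 0.2014] yaw 25.1 tilt 0.1 w 0.999 F [ 0.1 -0.4 -1. ] j6 [ 0.49  0.17  1.81 -0.    1.17  0.05]
tool cm [ 0.05 -0.04 -0.06] roll -0.002
```

View pics/c7.png

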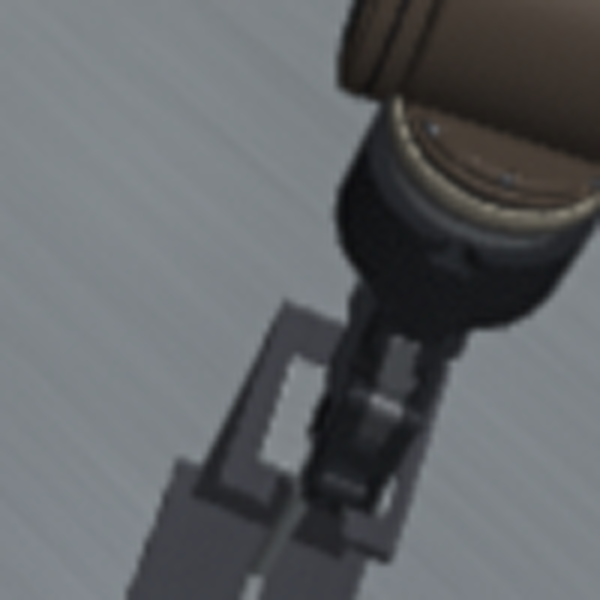

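View pics/c6.png

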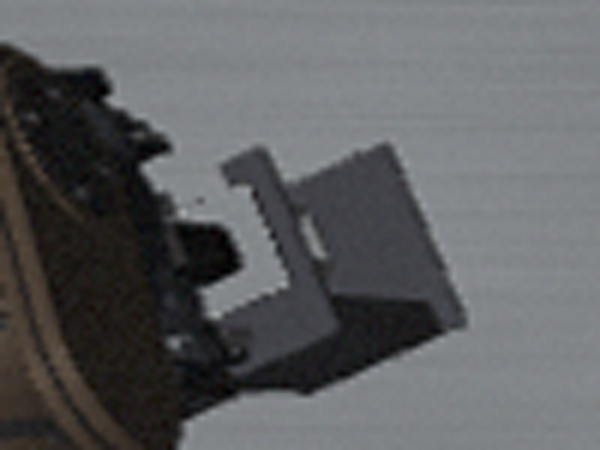

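The fingers straddle the grip with the collar undisturbed, so I'll close.

```bash
python3 -m jog '[[[0,0,0,0,-1],[0,0,0,0,-1],[0,0,0,0,-1],[0,0,0,0,-1],[0,0,0,0,-1],[0,0,0,0,-1],[0,0,0,0,-1],[0,0,0,0,-1]]]' 80
python3 -m jog '[[[0,0,-0.3,0,-1],[0,0,-0.6,0,-1],[0,0,-1,0,-1],[0,0,-1,0,-1],[0,0,-1,0,-1],[0,0,-0.7,0,-1],[0,0,-0.4,0,-1],[0,0,0,0,-1]]]'
python3 -c "
from h import *
go(.4755,.367,.47,25.2)
snap('top','top3');snap('scene','scene3');crop('scene3','c8',340,190,460,320,4.5)"
```

```text
time: 3.63
tcp_pos: [0.4765, 0.3669, 0.2027]
eef_rot: [0.537, 0.844, 0.0, 0.0]
ft_force: [-1.3, -1.3, 1.1]
grip_width: 0.247
time: 4.3
tcp_pos: [0.477, 0.3672, 0.2543]
eef_rot: [0.537, 0.844, 0.001, 0.001]
ft_force: [0.3, 0.1, -1.3]
grip_width: 0.25
t 4.3 tcp [0.477  0.3672 0.2543] yaw 25.1 tilt 0.17 w 0.25 F [ 0.3  0.1 -1.3] j6 [ 0.49  0.12  1.76 -0.    1.26  0.05]
tool cm [  0.05  -0.08 -21.57] roll -0.002
```

View pics/c8.png

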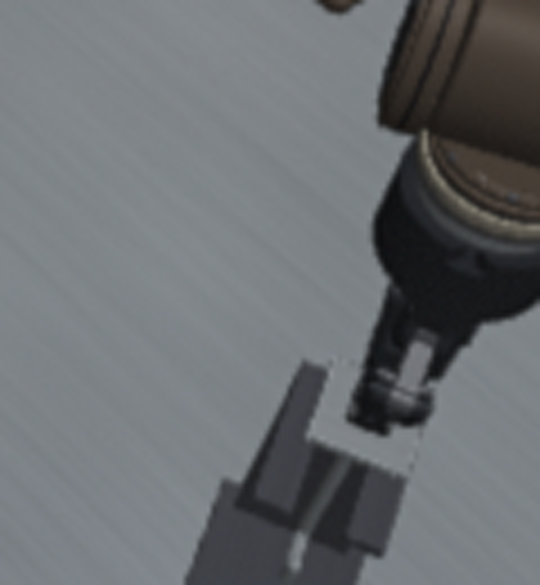

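Rod is lifted cleanly (hook and collar clear of the fork with no tilt). I'll rise and turn it to the basket's yaw.

```bash
python3 -m jog '[[[0,0,-1.2,0,-1],[0,0,-2,0.08,-1],[0,0,-2.3,0.11,-1],[0,0,-2.3,0.12,-1],[0,0,-2.3,0.12,-1],[0,0,-2.3,0.11,-1],[0,0,-1.7,0.073,-1],[0,0,-1,0,-1]]]'
python3 -c "
from h import *
go(.579,.101,.40,-10)"
```

```text
time: 5.07
tcp_pos: [0.4768, 0.367, 0.4068]
eef_rot: [0.767, 0.642, 0.002, 0.0]
ft_force: [-0.2, -0.6, -1.0]
grip_width: 0.249
t 5.07 tcp [0.4768 0.367  0.4068] yaw -10.1 tilt 0.23 w 0.249 F [-0.2 -0.6 -1. ] j6 [ 0.49  0.05  1.57 -0.    1.52  0.66]
tool cm [-24.4   14.73   0.66] roll -0.002
```

```bash
python3 -m jog '[[[-1.5,0.9,0,0,-1],[-3,1.8,0,0,-1],[-3.4,2.1,0,0,-1],[-3.4,2.1,0,0,-1],[-3.4,2.1,0,0,-1],[-3.4,2.1,0,0,-1],[-3.2,1.9,0,0,-1],[-2,1.2,0,0,-1]]]'
python3 -m jog '[[[-1.1,0.5,0,0,-1],[0,0,0,0,-1],[0,0,0,0,-1],[0,0,0,0,-1],[0,0,0,0,-1],[0,0,0,0,-1],[0,0,0,0,-1],[0,0,0,0,-1]]]'
python3 -c "
from h import *
go(.579,.101,.253,-10)
snap('top','top4');snap('scene','scene4');crop('top4','c9',150,80,290,200,5.5);crop('scene4','c10',210,130,340,305,3.4)"
```

```text
time: 5.73
tcp_pos: [0.5763, 0.1093, 0.4025]
eef_rot: [0.766, 0.642, -0.001, 0.0]
ft_force: [0.5, 0.6, -1.7]
grip_width: 0.241
time: 6.4
tcp_pos: [0.5785, 0.1018, 0.4034]
eef_rot: [0.766, 0.643, 0.0, -0.0]
ft_force: [-0.1, -0.3, -2.1]
grip_width: 0.245
t 6.4 tcp [0.5785 0.1018 0.4034] yaw -9.95 tilt 0.01 w 0.245 F [-0.1 -0.3 -2.1] j6 [0.   0.02 1.6  0.   1.52 0.18]
tool cm [-0.07  0.06 15.04] roll 0.001
```

View pics/c9.png

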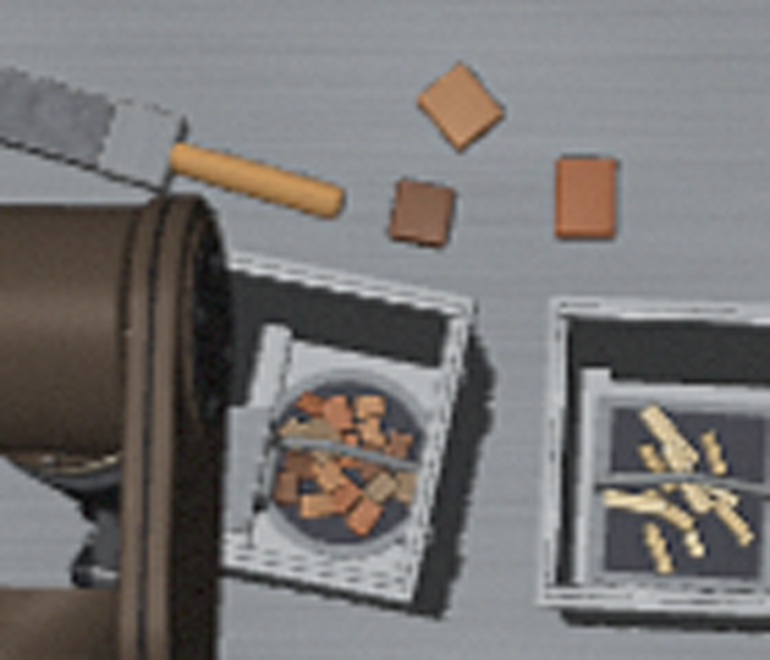

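View pics/c10.png

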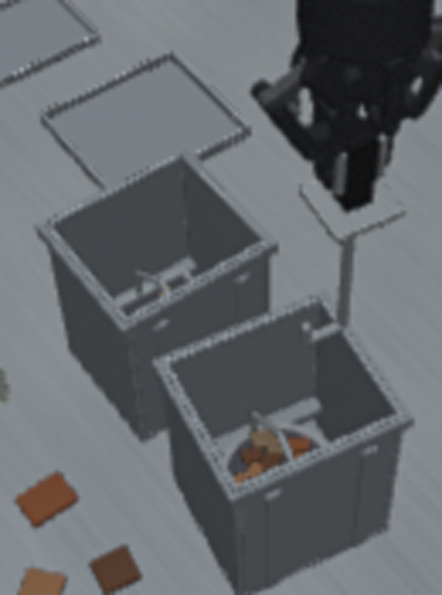

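The hook tip appears over the tank opening at scene pixel (300.6,225.6). I'll check that against the expected projection.

Run:
```python
from h import *
S=ld('scene4');c=np.array([.5785,.1018]);a=np.radians(-10);x=np.array([np.cos(a),np.sin(a)])
for z,r in((.2507,.030),(.2307,.03),(.2307,0),(.3,0)):
    print(z,r,((proj(S,[*(c+x*r),z])-[210,130]+.5)*3.4).round(0))
b=np.array([.6265,.0925]);y=np.array([-x[1],x[0]])
for P in((0,.112),(.044,.08),(-.044,.08)): print('handle',((proj(S,[*(b+y*P[0]),P[1]])-[210,130]+.5)*3.4).round(0), ((proj(ld('top0'),[*(b+y*P[0]),P[1]])-[150,80]+.5)*5.5).round(0))
```

```text
0.2507 0.03 [307. 324.]
0.2307 0.03 [306. 341.]
0.2307 0 [342. 325.]
0.3 0 [347. 265.]
handle [281. 438.] [329. 444.]
handle [307. 502.] [256. 438.]
handle [255. 418.] [422. 470.]
```

Run:
```python
from h import *
T=ld('top0');a=np.radians(-10)
b=np.array([.6265,.0920])
for z in(.05,.06,.065,.07,.08):
    th=np.linspace(0,6.28,60); p=np.array([(proj(T,[b[0]+.051*np.cos(t),b[1]+.051*np.sin(t),z])-[165,110]+.5)*5 for t in th]); print(z,p.min(0).round(),p.max(0).round())
crop('top0','c11',190,130,235,190,12)
```

```text
0.05 [154. 184.] [329. 357.]
0.06 [151. 181.] [327. 355.]
0.065 [149. 179.] [326. 354.]
0.07 [148. 177.] [325. 353.]
0.08 [144. 174.] [323. 351.]
```

View pics/c11.png

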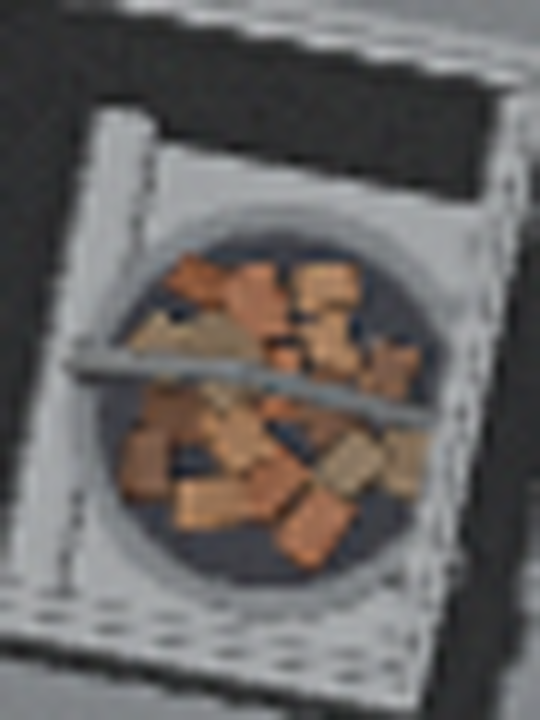

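Rim fits z ≈ 0.055, so the bar clears it when the rod origin is at 0.084. I'll descend to TCP z = 0.257.

```bash
python3 -m jog '[[[0,0,1,0,-1],[0,0,2,0,-1],[0,0,2,0,-1],[0,0,2,0,-1],[0,0,2,0,-1],[0,0,1.5,0,-1],[0,0,1,0,-1],[0,0,0.5,0,-1]]]'
python3 -m jog '[[[0,0,0.8,0,-1],[0,0,0.7,0,-1],[0,0,0.6,0,-1],[0,0,0.5,0,-1],[0,0,0,0,-1],[0,0,0,0,-1],[0,0,0,0,-1],[0,0,0,0,-1]]]'
python3 -c "
from h import *
go(.6115,.0947,.257,-10)
snap('top','top5');snap('scene','scene5');crop('top5','c12',150,80,290,200,5.5);crop('scene5','c13',210,130,340,305,3.4)"
```

```text
time: 7.17
tcp_pos: [0.5778, 0.1009, 0.2807]
eef_rot: [0.766, 0.643, -0.001, -0.001]
ft_force: [-0.3, 0.1, -3.4]
grip_width: 0.25
time: 7.83
tcp_pos: [0.5791, 0.101, 0.2581]
eef_rot: [0.766, 0.643, 0.001, 0.0]
ft_force: [0.4, 0.2, -1.9]
grip_width: 0.248
t 7.83 tcp [0.5791 0.101  0.2581] yaw -10.03 tilt 0.07 w 0.248 F [ 0.4  0.2 -1.9] j6 [0.   0.09 1.79 0.   1.26 0.18]
tool cm [-0.06  3.3   0.11] roll -0.0
```

View pics/c12.png

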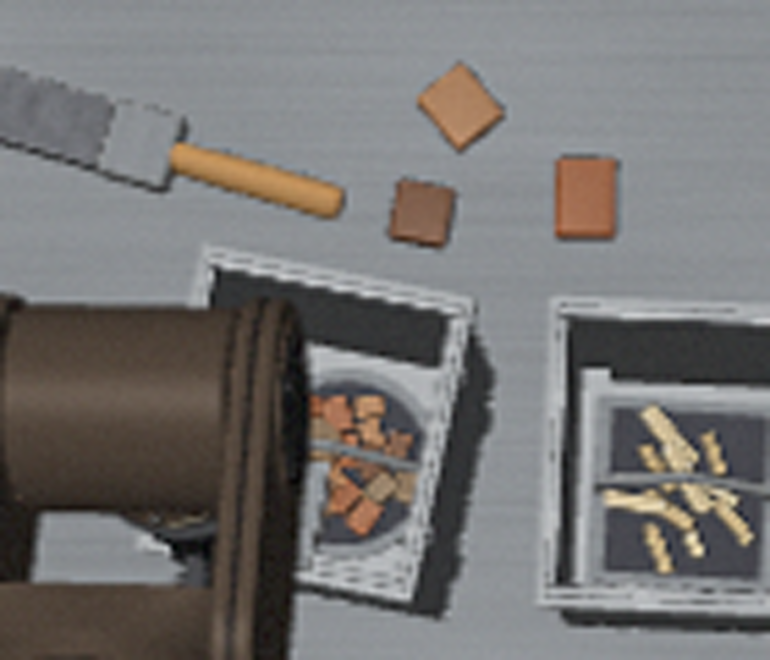

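View pics/c13.png

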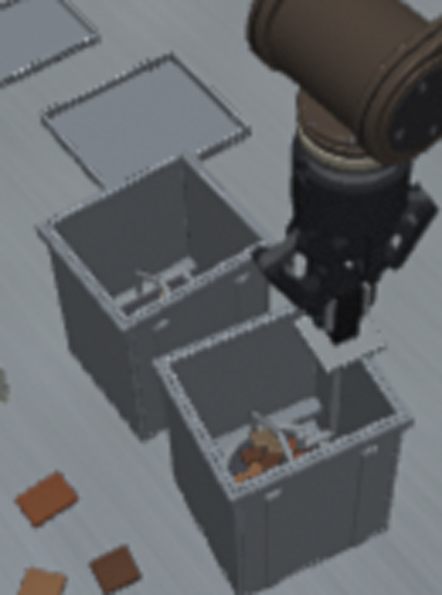

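The hook is down in the tank, behind the handle, with nothing touched. I'll slide it under the handle (3.3 cm along tool y).

```bash
python3 -m jog '[[[0,0.5,0.1,0,-1],[0,0.6,0,0,-1],[0,0.6,0,0,-1],[0,0.6,0,0,-1],[0,0.5,0,0,-1],[0,0.5,0,0,-1],[0,0,0,0,-1],[0,0,0,0,-1]]]'
python3 -c "
from h import *
go(.6115,.0947,.257,-10)
snap('scene','scene6');crop('scene6','c14',260,210,325,275,9)"
```

```text
time: 8.6
tcp_pos: [0.6114, 0.0952, 0.2561]
eef_rot: [0.766, 0.643, -0.0, -0.0]
ft_force: [-0.4, -0.4, -2.2]
grip_width: 0.244
t 8.6 tcp [0.6114 0.0952 0.2561] yaw -10.04 tilt 0.03 w 0.244 F [-0.4 -0.4 -2.2] j6 [-0.01  0.16  1.72  0.    1.27  0.17]
tool cm [-0.04  0.01 -0.09] roll -0.001
```

View pics/c14.png

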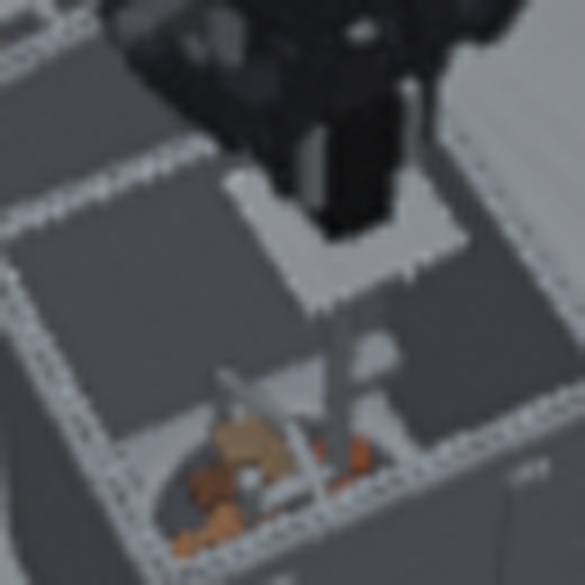

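The tip is now past the handle on its far side at crop (250,480), with the stem on the near side at (340,430). I'll lift gently.

```bash
python3 -m jog '[[[0,0,-0.5,0,-1],[0,0,-0.5,0,-1],[0,0,-0.5,0,-1],[0,0,-0.4,0,-1],[0,0,-0.3,0,-1],[0,0,-0.3,0,-1],[0,0,-0.4,0,-1],[0,0,-0.5,0,-1]]]'
python3 -m jog '[[[0,0,-0.5,0,-1],[0,0,-0.4,0,-1],[0,0,-0.2,0,-1],[0,0,0,0,-1],[0,0,0,0,-1],[0,0,0,0,-1],[0,0,0,0,-1],[0,0,0,0,-1]]]'
python3 -c "
from h import *
go(.6115,.0947,.476,-10)
snap('scene','scene7');crop('scene7','c15',240,180,330,280,6)"
```

```text
time: 9.32
tcp_pos: [0.6106, 0.0953, 0.2894]
eef_rot: [0.766, 0.643, -0.001, -0.001]
ft_force: [0.0, -0.2, -5.9]
grip_width: 0.247
time: 9.98
tcp_pos: [0.611, 0.0953, 0.3009]
eef_rot: [0.766, 0.643, -0.0, -0.0]
ft_force: [0.4, 0.6, -4.9]
grip_width: 0.253
t 9.98 tcp [0.611  0.0953 0.3009] yaw -10.02 tilt 0.05 w 0.253 F [ 0.4  0.6 -4.9] j6 [-0.01  0.13  1.67 -0.    1.35  0.17]
tool cm [ -0.05   0.04 -17.51] roll -0.0
```

View pics/c15.png

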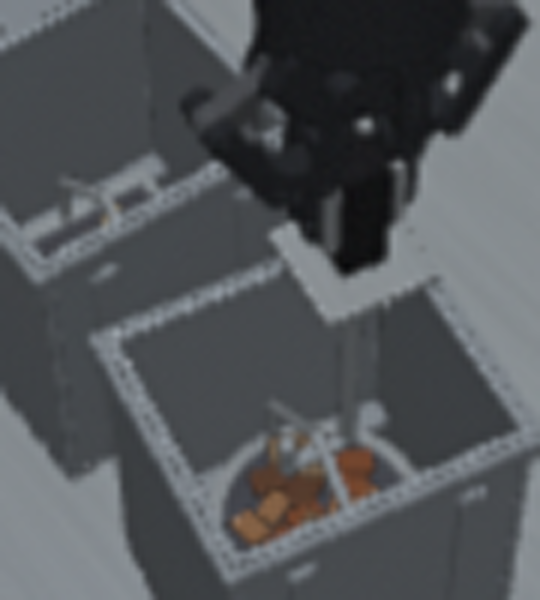

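Weight rose by about 3 N and the basket has left its rails, level. I'll continue lifting.

```bash
python3 -m jog '[[[0,0,-0.5,0,-1],[0,0,-0.9,0,-1],[0,0,-1.2,0,-1],[0,0,-1.3,0,-1],[0,0,-1.3,0,-1],[0,0,-1.3,0,-1],[0,0,-1.3,0,-1],[0,0,-1.3,0,-1]]]'
python3 -m jog '[[[0,0,-1.3,0,-1],[0,0,-1.3,0,-1],[0,0,-1.3,0,-1],[0,0,-1.3,0,-1],[0,0,-1.3,0,-1],[0,0,-1.1,0,-1],[0,0,-0.8,0,-1],[0,0,-0.4,0,-1]]]'
python3 -c "
from h import *
go(.4475,-.345,.49,0)
snap('scene','scene8');crop('scene8','c16',200,120,360,290,3.5);crop('scene8','c17',255,190,325,250,8)"
```

```text
time: 10.7
tcp_pos: [0.6113, 0.0952, 0.3944]
eef_rot: [0.766, 0.643, 0.001, 0.0]
ft_force: [0.4, -0.8, -6.0]
grip_width: 0.248
time: 11.37
tcp_pos: [0.6114, 0.0952, 0.4824]
eef_rot: [0.766, 0.643, 0.001, 0.001]
ft_force: [0.2, 0.5, -5.0]
grip_width: 0.247
t 11.37 tcp [0.6114 0.0952 0.4824] yaw -10.03 tilt 0.13 w 0.247 F [ 0.2  0.5 -5. ] j6 [-0.01  0.09  1.39  0.    1.66  0.17]
tool cm [-46.21  -8.47  -0.8 ] roll -0.175
```

View pics/c16.png

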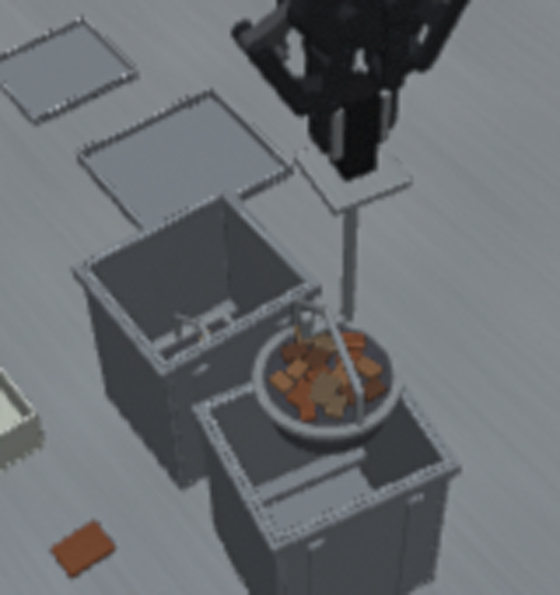

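The basket hangs level, clear of the tank. Next is the carry to the tray at constant yaw.

```bash
python3 -c "
from h import *
go(.448,-.3424,.4824,-10)"
python3 -m jog '[[[-0.3,-0.05,0,0,-1],[-0.6,-0.1,0,0,-1],[-0.9,-0.15,0,0,-1],[-1.2,-0.2,0,0,-1],[-1.5,-0.25,0,0,-1],[-1.7,-0.3,0,0,-1],[-1.8,-0.35,0,0,-1],[-1.8,-0.35,0,0,-1]]]'
python3 -m jog '[[[-1.8,-0.35,0,0,-1],[-1.8,-0.35,0,0,-1],[-1.8,-0.35,0,0,-1],[-1.8,-0.35,0,0,-1],[-1.8,-0.35,0,0,-1],[-1.8,-0.35,0,0,-1],[-1.8,-0.35,0,0,-1],[-1.8,-0.35,0,0,-1]]]'
python3 -c "
from h import *
go(.448,-.3424,.4824,-10)"
```

```text
t 11.42 tcp [0.6114 0.0952 0.4824] yaw -10.03 tilt 0.15 w 0.248 F [ 0.3  0.5 -5. ] j6 [-0.01  0.09  1.39 -0.    1.66  0.17]
tool cm [-4.594e+01 -8.480e+00 -4.000e-02] roll -0.0
time: 12.08
tcp_pos: [0.5759, -0.0003, 0.4802]
eef_rot: [0.766, 0.642, -0.001, 0.0]
ft_force: [-0.1, -1.1, -5.9]
grip_width: 0.251
time: 12.75
tcp_pos: [0.5228, -0.1371, 0.4804]
eef_rot: [0.767, 0.642, -0.0, 0.0]
ft_force: [-0.2, -0.3, -6.1]
grip_width: 0.249
t 12.75 tcp [ 0.5228 -0.1371  0.4804] yaw -10.1 tilt 0.05 w 0.249 F [-0.2 -0.3 -6.1] j6 [-0.44 -0.09  1.58 -0.    1.66 -0.27]
tool cm [-21.52  -3.76  -0.18] roll -0.002
```

```bash
python3 -m jog '[[[-1.8,-0.35,0,0,-1],[-1.8,-0.35,0,0,-1],[-1.8,-0.35,0,0,-1],[-1.8,-0.35,0,0,-1],[-1.8,-0.35,0,0,-1],[-1.8,-0.35,0,0,-1],[-1.7,-0.3,0,0,-1],[-1.6,-0.3,0,0,-1]]]'
python3 -m jog '[[[-1.5,-0.25,0,0,-1],[-1.4,-0.25,0,0,-1],[-1.2,-0.2,0,0,-1],[-1,-0.15,0,0,-1],[-0.8,-0.1,0,0,-1],[-0.6,-0.05,0,0,-1],[-0.4,0,0,0,-1],[-0.2,0,0,0,-1]]]'
python3 -m jog '[[[0,0,0,0,-1],[0,0,0,0,-1],[0,0,0,0,-1],[0,0,0,0,-1],[0,0,0,0,-1],[0,0,0,0,-1],[0,0,0,0,-1],[0,0,0,0,-1]]]'
python3 -c "
from h import *
go(.448,-.3424,.28,-10)
snap('scene','scene9');snap('top','top9');crop('scene9','c18',180,50,340,220,3.5);crop('top9','c19',320,170,460,280,5.6)"
```

```text
time: 13.42
tcp_pos: [0.4713, -0.2711, 0.4803]
eef_rot: [0.767, 0.642, -0.001, 0.0]
ft_force: [0.6, 0.0, -5.5]
grip_width: 0.249
time: 14.08
tcp_pos: [0.451, -0.3378, 0.4802]
eef_rot: [0.766, 0.643, 0.0, -0.0]
ft_force: [-0.4, -0.5, -6.2]
grip_width: 0.244
time: 14.75
tcp_pos: [0.451, -0.3374, 0.4804]
eef_rot: [0.766, 0.643, -0.0, 0.0]
ft_force: [0.1, 0.1, -5.7]
grip_width: 0.245
t 14.75 tcp [ 0.451  -0.3374  0.4804] yaw -10.02 tilt 0.01 w 0.245 F [ 0.1  0.1 -5.7] j6 [-0.82 -0.04  1.53 -0.    1.66 -0.65]
tool cm [-0.54 -0.21 20.04] roll -0.0
```

View pics/c18.png

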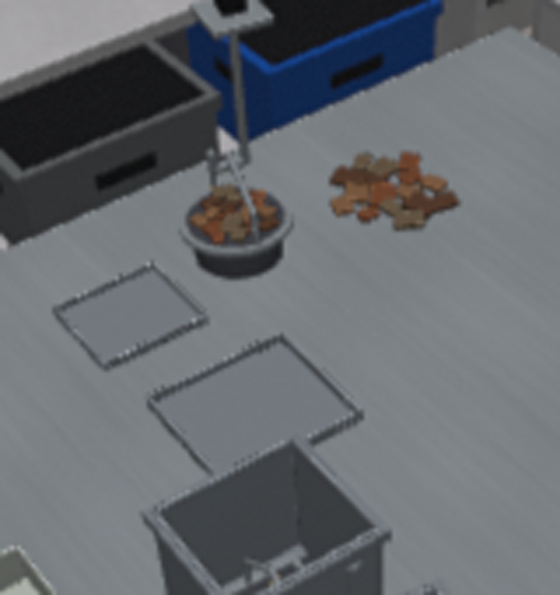

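View pics/c19.png

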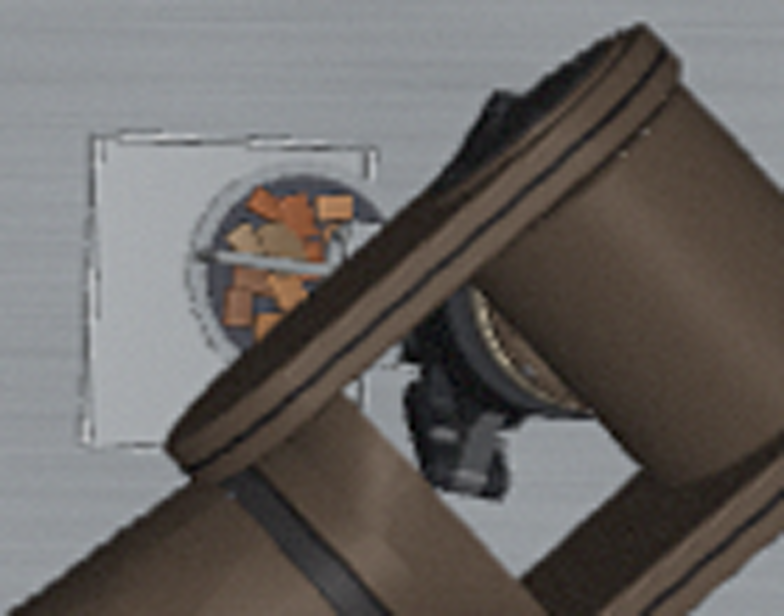

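The basket hangs steady. Its apparent offset in the top view is height parallax. I'll correct 0.5 cm, cross-check the tray from the scene view, and lower.

```bash
python3 -c "
from h import *
S=ld('scene9')
for a in((148,402),(280,338),(362,412)): print(ray(S,a[0]/3.5+180-.4,a[1]/3.5+50-.4,.015).round(4))"
python3 -m jog '[[[-0.1,0,0.4,0,-1],[-0.1,-0.1,0.8,0,-1],[-0.1,-0.1,1.2,0,-1],[-0.1,0,1.5,0,-1],[-0.1,0,1.5,0,-1],[0,0,1.5,0,-1],[0,0,1.5,0,-1],[0,0,1.5,0,-1]]]'
python3 -m jog '[[[0,0,1.5,0,-1],[0,0,1.5,0,-1],[0,0,1.5,0,-1],[0,0,1.3,0,-1],[0,0,1,0,-1],[0,0,0.8,0,-1],[0,0,0.6,0,-1],[0,0,0.3,0,-1]]]'
python3 -c "
from h import *
go(.448,-.3424,.27,-10)
snap('scene','scene10');snap('top','top10');crop('scene10','c20',180,50,340,220,3.5);crop('top10','c21',320,170,460,280,5.6)"
```

```text
[ 0.5449 -0.4176  0.015 ]
[ 0.3814 -0.4129  0.015 ]
[ 0.3801 -0.2698  0.015 ]
time: 15.52
tcp_pos: [0.4475, -0.3418, 0.3787]
eef_rot: [0.766, 0.643, -0.0, -0.001]
ft_force: [-0.2, 1.1, -6.5]
grip_width: 0.247
time: 16.18
tcp_pos: [0.4479, -0.3419, 0.2953]
eef_rot: [0.766, 0.643, -0.0, -0.0]
ft_force: [0.1, 0.5, -5.2]
grip_width: 0.249
t 16.18 tcp [ 0.4479 -0.3419  0.2953] yaw -10.03 tilt 0.06 w 0.249 F [ 0.1  0.5 -5.2] j6 [-0.83  0.01  1.8   0.    1.33 -0.66]
tool cm [-0.05  0.02  2.53] roll -0.0
```

View pics/c20.png

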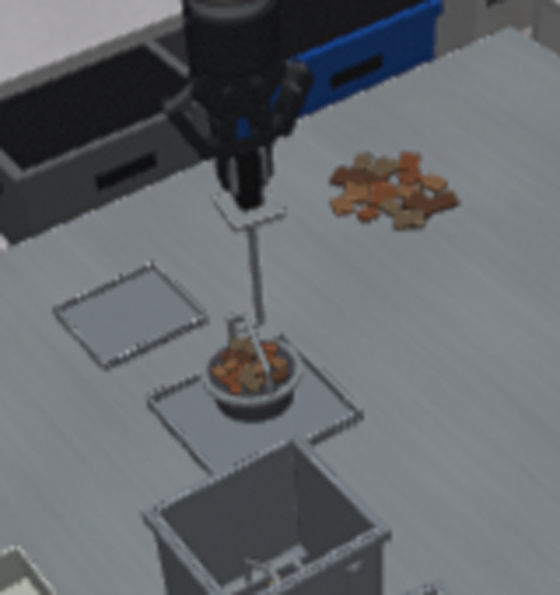

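View pics/c21.png

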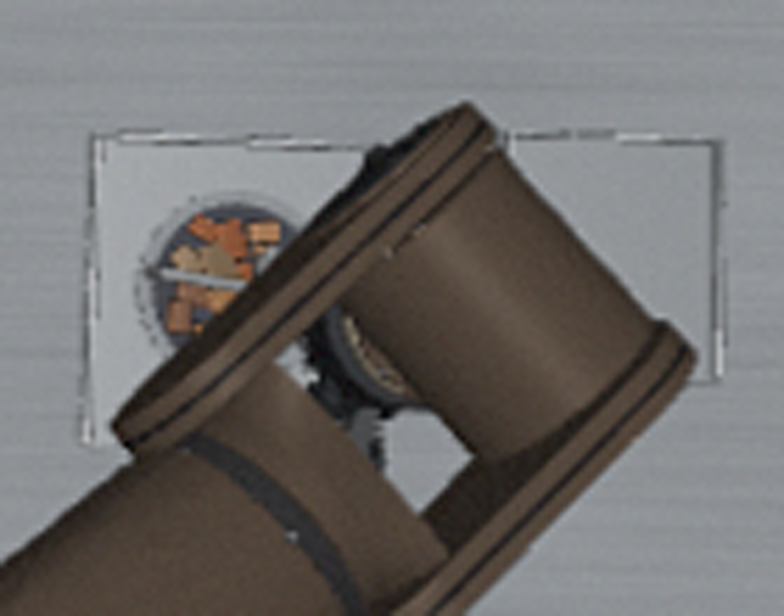

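The basket is over the tray, and both views agree on the tray centre to 1.5 mm. I'll set it down slowly and carry on to 13 mm below contact so the hook frees.

```bash
python3 -m jog '[[[0,0,0.3,0,-1],[0,0,0.4,0,-1],[0,0,0.4,0,-1],[0,0,0.3,0,-1],[0,0,0.3,0,-1],[0,0,0.2,0,-1],[0,0,0.2,0,-1],[0,0,0.2,0,-1]]]'
python3 -m jog '[[[0,0,0.2,0,-1],[0,0,0.2,0,-1],[0,0,0.2,0,-1],[0,0,0.2,0,-1],[0,0,0.3,0,-1],[0,0,0.3,0,-1],[0,0,0.1,0,-1],[0,0,0,0,-1]]]'
python3 -c "
from h import *
go(.448,-.3424,.25,-10)
snap('scene','scene11');crop('scene11','c22',215,110,285,190,7)"
```

```text
time: 16.95
tcp_pos: [0.4481, -0.3421, 0.2732]
eef_rot: [0.766, 0.643, -0.0, 0.0]
ft_force: [0.5, -0.0, -6.2]
grip_width: 0.247
time: 17.62
tcp_pos: [0.4481, -0.3422, 0.2583]
eef_rot: [0.766, 0.643, -0.0, 0.0]
ft_force: [-0.1, -0.1, -1.0]
grip_width: 0.243
t 17.62 tcp [ 0.4481 -0.3422  0.2583] yaw -10.03 tilt 0.02 w 0.243 F [-0.1 -0.1 -1. ] j6 [-0.83  0.04  1.85 -0.    1.26 -0.66]
tool cm [-0.02 -0.    0.83] roll -0.0
```

View pics/c22.png

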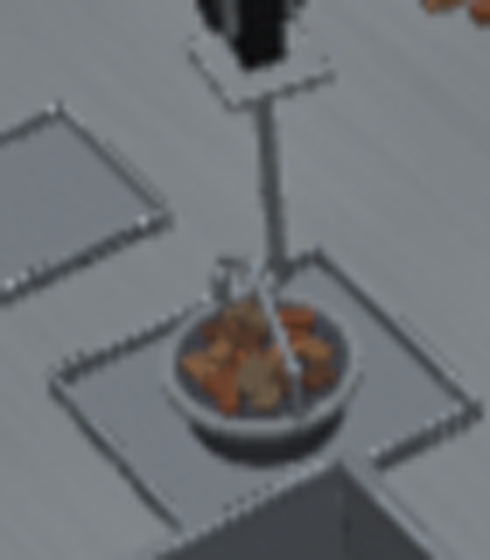

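The weight is off. I'll go down another 1.1 cm so the tip clears under the wire, then back out.

```bash
python3 -m jog '[[[0,0,0.3,0,-1],[0,0,0.3,0,-1],[0,0,0.3,0,-1],[0,0,0.2,0,-1],[0,0,0,0,-1],[0,0,0,0,-1],[0,0,0,0,-1],[0,0,0,0,-1]]]'
python3 -c "
from h import *
go(.448,-.3424,.25,-10)"
python3 -m jog '[[[0,-0.4,0,0,-1],[0,-0.5,0,0,-1],[0,-0.6,0,0,-1],[0,-0.6,0,0,-1],[0,-0.6,0,0,-1],[0,-0.6,0,0,-1],[0,-0.6,0,0,-1],[0,-0.4,0,0,-1]]]'
python3 -c "
from h import *
go(.448,-.3424,.25,-10)
snap('scene','scene12');crop('scene12','c23',215,110,285,190,7)"
```

```text
time: 18.33
tcp_pos: [0.4482, -0.3421, 0.2476]
eef_rot: [0.766, 0.643, -0.0, 0.0]
ft_force: [0.2, -0.9, -1.3]
grip_width: 0.244
t 18.33 tcp [ 0.4482 -0.3421  0.2476] yaw -10.03 tilt 0.03 w 0.244 F [ 0.2 -0.9 -1.3] j6 [-0.83  0.04  1.86 -0.    1.24 -0.66]
tool cm [-0.03 -0.01 -0.24] roll -0.0
time: 19.0
tcp_pos: [0.4049, -0.3344, 0.2474]
eef_rot: [0.766, 0.642, -0.0, -0.0]
ft_force: [0.1, 0.1, -1.1]
grip_width: 0.247
t 19.0 tcp [ 0.4049 -0.3344  0.2474] yaw -10.04 tilt 0.01 w 0.247 F [ 0.1  0.1 -1.1] j6 [-0.88 -0.04  1.95 -0.    1.24 -0.71]
tool cm [-0.04  4.38 -0.26] roll -0.001
```

View pics/c23.png

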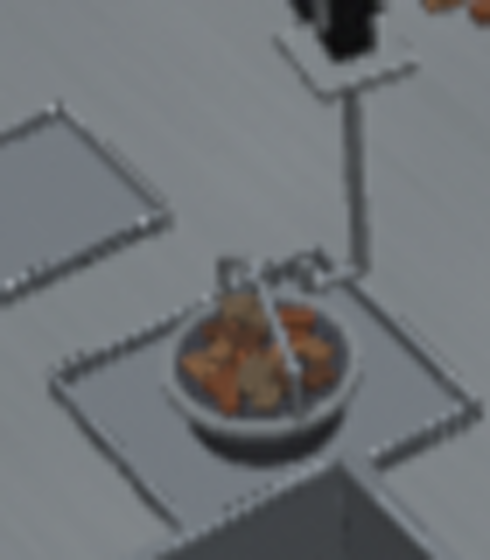

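The basket didn't move and the hook tip (310,265) is clear of the handle (268,280). Now straight up.

```bash
python3 -m jog '[[[0,-0.2,-0.5,0,-1],[0,0,-1,0,-1],[0,0,-1.8,0,-1],[0,0,-2.4,0,-1],[0,0,-2.4,0,-1],[0,0,-2.4,0,-1],[0,0,-2.4,0,-1],[0,0,-2.2,0,-1]]]'
python3 -m jog '[[[0,0,-1.6,0,-1],[0,0,-0.8,0,-1],[0,0,0,-0.06,-1],[0,0,0,-0.1,-1],[0,0,0,-0.12,-1],[0,0,0,-0.12,-1],[0,0,0,-0.12,-1],[0,0,0,-0.093,-1]]]'
python3 -c "
from h import *
go(.4765,.3669,.42,25.1)
snap('scene','scene13');crop('scene13','c24',170,70,310,200,4.5)"
```

```text
time: 19.72
tcp_pos: [0.404, -0.3342, 0.4013]
eef_rot: [0.766, 0.643, 0.0, 0.001]
ft_force: [0.2, -0.3, -1.0]
grip_width: 0.247
time: 20.38
tcp_pos: [0.4038, -0.3341, 0.4222]
eef_rot: [0.534, 0.845, 0.0, -0.0]
ft_force: [-0.2, -0.5, -1.2]
grip_width: 0.252
t 20.38 tcp [ 0.4038 -0.3341  0.4222] yaw 25.43 tilt 0.03 w 0.252 F [-0.2 -0.5 -1.2] j6 [-0.88 -0.13  1.71  0.    1.56 -1.33]
tool cm [60.19 36.66  0.25] roll 0.006
```

View pics/c24.png

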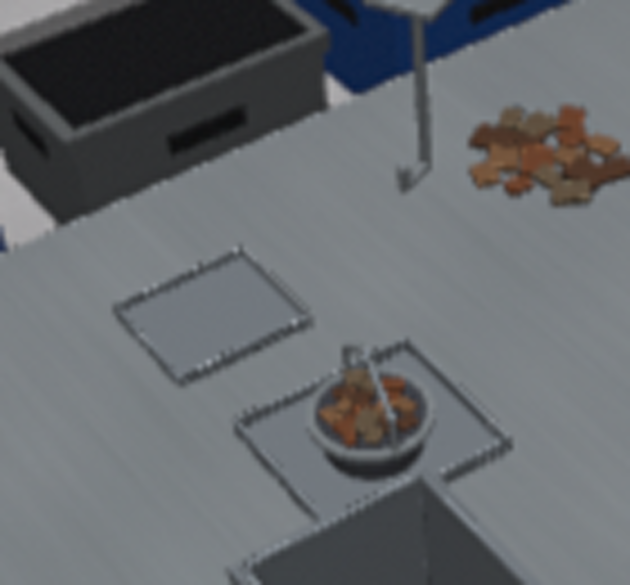

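The basket stands upright on the tray and the hook is free. I'll return to the stand, bowing outward to stay clear of the base.

```bash
python3 -m jog '[[[1,1,0,0,-1],[2,2,0,0,-1],[2.5,2.5,0,0,-1],[2.5,2.5,0,0,-1],[2.5,2.5,0,0,-1],[2.5,2.5,0,0,-1],[2.5,2.5,0,0,-1],[2.5,2.5,0,0,-1]]]'
python3 -m jog '[[[2.5,2.5,0,0,-1],[2.7,2.3,0,0,-1],[2.9,2,0,0,-1],[3,1.6,0,0,-1],[3,1,0,0,-1],[3,1,0,0,-1],[3,1,0,0,-1],[3,1,0,0,-1]]]'
python3 -c "
from h import *
go(.4765,.3669,.42,25.1)"
```

```text
time: 21.1
tcp_pos: [0.4906, -0.0923, 0.4225]
eef_rot: [0.538, 0.843, 0.0, 0.0]
ft_force: [-0.4, 0.1, -1.7]
grip_width: 0.244
time: 21.77
tcp_pos: [0.5038, 0.1693, 0.4224]
eef_rot: [0.537, 0.843, 0.0, -0.0]
ft_force: [1.0, 0.2, -0.9]
grip_width: 0.249
t 21.77 tcp [0.5038 0.1693 0.4224] yaw 24.99 tilt 0.03 w 0.249 F [ 1.   0.2 -0.9] j6 [ 0.13 -0.11  1.7   0.    1.56 -0.3 ]
tool cm [19.07  5.87  0.25] roll -0.002
```

```bash
python3 -m jog '[[[3,1,0,0,-1],[3,1,0,0,-1],[3,1,0,0,-1],[3,1,0,0,-1],[2.5,0.7,0,0,-1],[2,0.5,0,0,-1],[1.4,0.4,0,0,-1],[0.6,0.2,0,0,-1]]]'
python3 -m jog '[[[0,0,0,0,-1],[0,0,2,0,-1],[0,0,3,0,-1],[0,0,3,0,-1],[0,0,3,0,-1],[0,0,2,0,-1],[0,0,1,0,-1],[0,0,0,0,-1]]]'
python3 -c "
from h import *
go(.4765,.3669,.2027,25.1)"
```

```text
time: 22.43
tcp_pos: [0.4777, 0.3612, 0.4221]
eef_rot: [0.536, 0.844, -0.0, -0.0]
ft_force: [0.2, -1.0, -2.2]
grip_width: 0.247
time: 23.1
tcp_pos: [0.478, 0.3574, 0.2791]
eef_rot: [0.537, 0.843, -0.003, -0.001]
ft_force: [0.2, 0.2, -1.0]
grip_width: 0.25
t 23.1 tcp [0.478  0.3574 0.2791] yaw 24.99 tilt 0.34 w 0.25 F [ 0.2  0.2 -1. ] j6 [ 0.47  0.1   1.74 -0.    1.31  0.04]
tool cm [0.93 0.31 7.64] roll -0.002
```

The lateral position is 9 mm off after the fast move. The stem is already inside the slot, so I'll correct before going lower.

```bash
python3 -m jog '[[[0.3,0.1,0,0,-1],[0.3,0.1,0,0,-1],[0.3,0.1,0,0,-1],[0,0,0,0,-1],[0,0,0,0,-1],[0,0,0,0,-1],[0,0,0,0,-1],[0,0,0,0,-1]]]'
python3 -c "
from h import *
go(.4765,.3669,.2027,25.1)
snap('scene','scene14');crop('scene14','c25',350,210,450,340,4.5)"
```

```text
time: 23.77
tcp_pos: [0.4777, 0.3685, 0.2824]
eef_rot: [0.537, 0.844, -0.0, 0.0]
ft_force: [-0.5, -0.4, -1.0]
grip_width: 0.25
t 23.77 tcp [0.4777 0.3685 0.2824] yaw 25.09 tilt 0.01 w 0.25 F [-0.5 -0.4 -1. ] j6 [ 0.49  0.11  1.73 -0.    1.31  0.05]
tool cm [-0.09 -0.18  7.97] roll -0.0
```

View pics/c25.png

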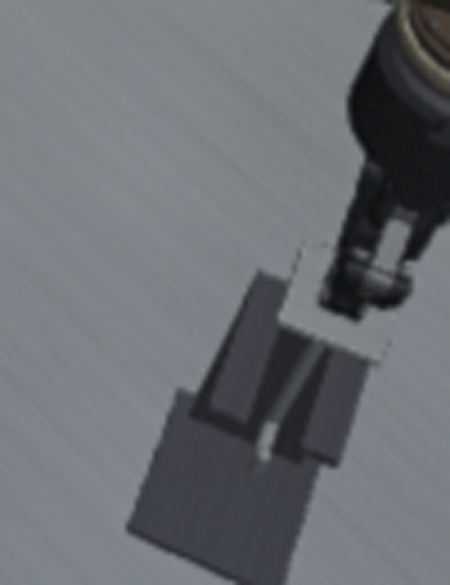

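The stem is centred in the slot, well placed. Lowering with the last small corrections.

```bash
python3 -m jog '[[[-0.1,-0.1,0.6,0,-1],[0,0,1.2,0,-1],[0,0,1.5,0,-1],[0,0,1.5,0,-1],[0,0,1.2,0,-1],[0,0,0.8,0,-1],[0,0,0.4,0,-1],[0,0,0,0,-1]]]'
python3 -c "
from h import *
go(.4765,.3669,.2027,25.1)"
python3 -m jog '[[[0,-0.1,0.2,0,-1],[0,0,0.2,0,-1],[0,0,0.2,0,-1],[0,0,0.1,0,-1],[0,0,0,0,-1],[0,0,0,0,-1],[0,0,0,0,-1],[0,0,0,0,-1]]]'
python3 -c "
from h import *
go(.4765,.3669,.2027,25.1)"
```

```text
time: 24.48
tcp_pos: [0.4767, 0.3668, 0.2088]
eef_rot: [0.537, 0.844, -0.001, -0.001]
ft_force: [0.5, 0.1, -1.8]
grip_width: 0.242
t 24.48 tcp [0.4767 0.3668 0.2088] yaw 25.09 tilt 0.14 w 0.242 F [ 0.5  0.1 -1.8] j6 [ 0.49  0.16  1.8  -0.    1.18  0.05]
tool cm [ 0.01 -0.02  0.61] roll -0.0
time: 25.15
tcp_pos: [0.4764, 0.3668, 0.2035]
eef_rot: [0.537, 0.844, 0.0, 0.0]
ft_force: [-0.4, -0.6, -1.5]
grip_width: 0.246
t 25.15 tcp [0.4764 0.3668 0.2035] yaw 25.1 tilt 0.02 w 0.246 F [-0.4 -0.6 -1.5] j6 [ 0.49  0.17  1.81 -0.    1.17  0.05]
tool cm [0.01 0.01 0.08] roll -0.0
```

```bash
python3 -m jog '[[[0,0,0.1,0,-1],[0,0,0,0,-1],[0,0,0,0,-1],[0,0,0,0,-1],[0,0,0,0,-1],[0,0,0,0,-1],[0,0,0,0,-1],[0,0,0,0,-1]]]'
python3 -m jog '[[[0,0,0,0,-0.4],[0,0,0,0,-0.3],[0,0,0,0,-0.1],[0,0,0,0,0.2],[0,0,0,0,0.5],[0,0,0,0,1],[0,0,0,0,1],[0,0,0,0,1]]]'
python3 -c "
from h import *
go(.4765,.3669,.32,25.1)
snap('scene','scene15');crop('scene15','c26',350,210,450,340,4.5)"
```

```text
time: 25.82
tcp_pos: [0.4765, 0.3669, 0.2027]
eef_rot: [0.537, 0.844, 0.0, 0.0]
ft_force: [-0.6, -0.1, 0.8]
grip_width: 0.248
time: 26.48
tcp_pos: [0.4763, 0.3667, 0.2023]
eef_rot: [0.537, 0.844, -0.0, -0.0]
ft_force: [-0.6, -0.3, -0.5]
grip_width: 1.001
t 26.48 tcp [0.4763 0.3667 0.2023] yaw 25.1 tilt 0.0 w 1.001 F [-0.6 -0.3 -0.5] j6 [0.49 0.17 1.81 0.   1.17 0.05]
tool cm [ 1.000e-02  2.000e-02 -1.177e+01] roll -0.0
```

View pics/c26.png

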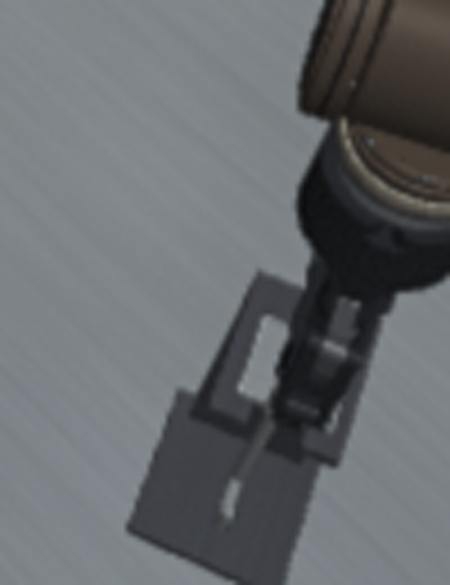

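The collar is back on the fork and the jaws are open. I'll withdraw straight up, then aside.

```bash
python3 -m jog '[[[0,0,-0.5,0,1],[0,0,-1,0,1],[0,0,-1.5,0,1],[0,0,-2,0,1],[0,0,-2,0,1],[0,0,-2,0,1],[0,0,-2,0,1],[0,0,-2,0,1]]]'
python3 -m jog '[[[1,-0.5,0,0,1],[2,-1,0,0,1],[2.5,-1,0,0,1],[2.5,-1,0,0,1],[2.5,-1,0,0,1],[2.5,-1,0,0,1],[1.5,0,0,0,1],[0,0,0,0,1]]]'
python3 -m jog '[[[0,0,0,0,1],[0,0,0,0,1],[0,0,0,0,1],[0,0,0,0,1],[0,0,0,0,1],[0,0,0,0,1],[0,0,0,0,1],[0,0,0,0,1]]]'
python3 - <<'E'
from h import *
snap('scene','scene16');snap('top','top16')
crop('scene16','c27',370,260,450,350,6); crop('top16','c28',75,180,155,250,7); crop('top16','c29',320,170,460,280,5.6); crop('scene16','c30',170,90,310,200,5)
a=ld('top0')['pixels'][180:250,75:155].astype(int);b=ld('top16')['pixels'][180:250,75:155].astype(int);print('stand diff',abs(a-b).max(2).mean())
T=ld('top16')
for x,y in((.463,-.345),):
  th=np.linspace(0,6.28,60)
  p=np.array([(proj(T,[x+.051*np.cos(t),y+.051*np.sin(t),.047])-[320,170]+.5)*5.6 for t in th]); print('pred rim if centred',p.min(0),p.max(0))
E
```

```text
time: 27.2
tcp_pos: [0.4763, 0.3668, 0.3347]
eef_rot: [0.537, 0.844, 0.001, 0.0]
ft_force: [0.1, 0.6, 1.0]
grip_width: 1.001
time: 27.87
tcp_pos: [0.3629, 0.4768, 0.3319]
eef_rot: [0.535, 0.845, 0.0, -0.0]
ft_force: [0.6, -0.4, 0.4]
grip_width: 0.997
time: 28.53
tcp_pos: [0.3652, 0.4745, 0.3324]
eef_rot: [0.537, 0.844, 0.0, 0.0]
ft_force: [0.5, 0.3, 1.1]
grip_width: 1.0
stand diff 3.3730357142857144
pred rim if centred [140.12753661 195.53698383] [337.04985657 392.53094744]
```

View pics/c27.png

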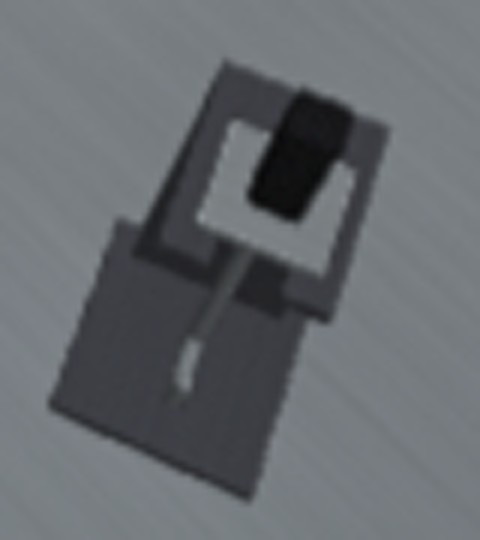

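View pics/c28.png

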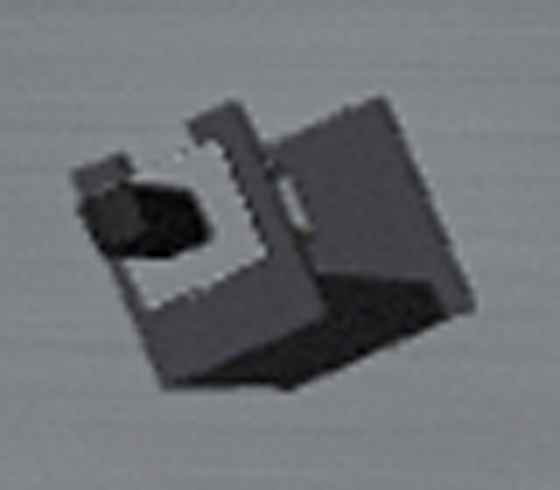

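View pics/c29.png

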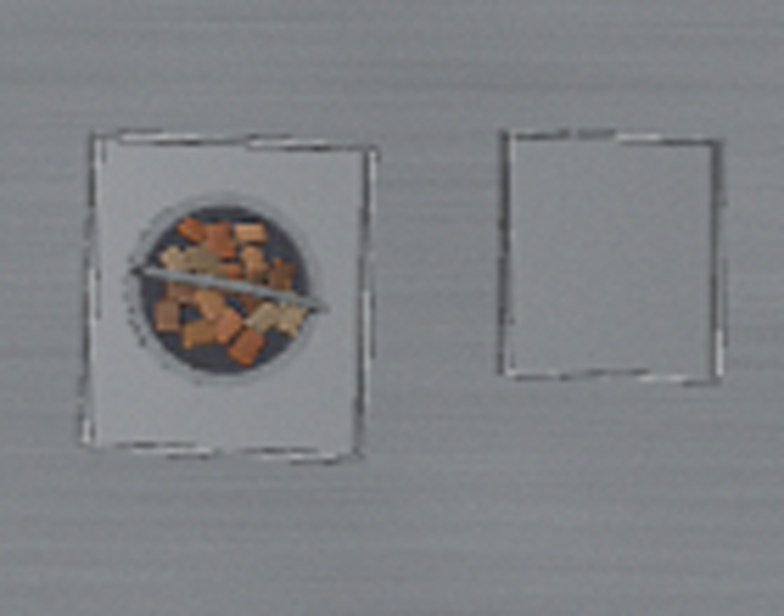

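View pics/c30.png

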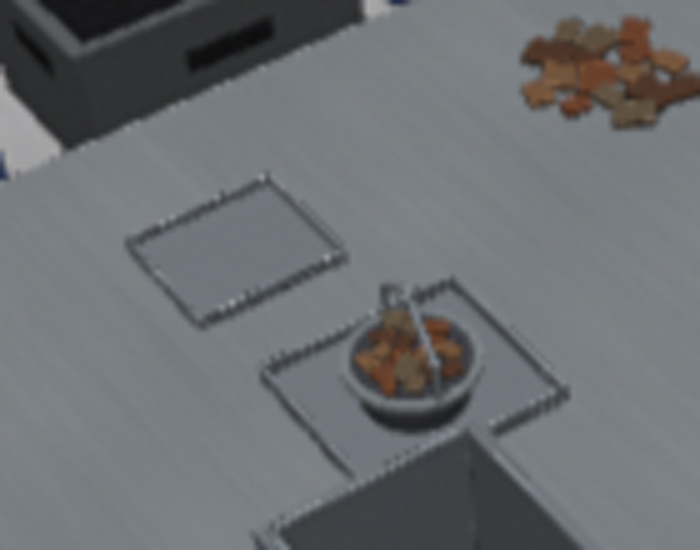

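All good: the rod is back in its original place, and the basket is upright within about 6 mm of the tray centre. Handing in.

```bash
python3 -c "
from plant import workorder
print(workorder.job_done())"
```

```text
the job is handed in; nothing more can be done
None
```

The round basket of sherds is standing in the larger drip tray and the rod is back in its stand. I handed the job in at about 28.6 s of the 72 s allowed. `job_done()` gives no verdict, so this rests on my own checks.

- **What I did:** I lifted the rod by its grip, hooked the basket's handle and raised it about 37 mm clear of the tank. The wrist load rose by about 3 N, which matches the basket's weight. I carried it to the larger tray, set it down, unhooked, and lowered the rod back into the fork.
- **Basket:** The last pictures show it upright on the tray floor, about 6 mm from the tray's centre, measured from the top view only.
- **Rod:** It looks the same as before the pick-up, with the collar flat on the fork. The TCP height at release was 0.2027 m, the same as at the grasp.
- **Robot:** The gripper is open and well away from everything.
- **What disagreed:** On the way back into the stand, the hand was 9 mm off sideways after a fast move, with the stem already in the slot. I saw no contact force and corrected it before lowering further. The two views of the tray centre differed by about 1.5 mm.

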